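# Open the bayonet filter housing in the vise

## Task

Take the cap off the filter housing that is clamped in the bench vise: push its release button all the way down, twist the cap a quarter turn anticlockwise (seen from above) and lift it off. Set it down in the steel parts tray, standing flat on its spigot with the wing grip upward, without dropping it.

Things in the scene. Friction and masses are not known exactly. Their poses are not given: they have to be found in the camera images.
- cap: Black 300 g cap on the housing in the vise (not the spare). Origin: centre of underside, z up, x along the wing. Spigot 37 mm across, heights 0-12; disc 62 across, 12-20, two ears 22 wide reaching 41 mm along +x and -x; wing 52 long (x), 14 wide (y), heights 20-68: grip across y, fingertips above the claws. Button down, turns anticlockwise; 65-120 degrees from locked (aim 80-90) it lifts straight out.
- button_top (a point): Centre of the top of the release button, a round steel plunger 26 mm across on the housing's flange, 76 mm from the cap's axis, 5 mm above the cap's disc. Goes straight down 12 mm to a stop against about 3.5 N and stays down when let go; until then it blocks the cap from turning. The point moves with the button.
- vise: Cast-iron vise clamping the aluminium filter housing; all fixed. Origin: on the table below the cap's axis, z up, x along the locked cap's wing; button at x 74, y 18 mm. Heights: jaws 118, flange (108 across) 131, underside of seated cap 133, tops of the two claws over the cap's ears 161 (34 mm or more from the axis), wing top 201. Bore 40 wide, 15 deep: lift 35 to clear.
- tray: Empty open steel parts tray, fixed: 200 mm (x) by 170 mm (y), walls 25 mm high and 4 mm thick, floor 4 mm thick. Origin: centre of its underside, on the table; z up.
There are look-alikes about, which are no part of the job. What is shaped like the cap but pink, turquoise or yellow is not meant.

How it is judged (in metres and radians):
On the way, in this order (a step that is already met when the one before it is completed fails the run):
1. the release button has been pushed all the way down (distance of button_top from where it was at the start of the episode above 0.0095 m), for 0.1 s.
2. the cap, still in its seat, has been twisted about a quarter turn (angle between the x axis of cap and the x axis of vise, either way round above 1 rad and horizontal distance between cap and vise below 0.01 m and z of cap in the frame of vise below 0.145 m), for 0.1 s.
At the end, for the whole second after the job is handed in: The cap stands upright (within about 9 degrees) and at rest on the tray's floor, wholly inside the tray (its centre within 65 mm of the tray's centre along the tray's x and 52 mm along y, its underside within 6 mm of the floor) (x of cap in the frame of tray between -0.065 and 0.065 m and y of cap in the frame of tray between -0.052 and 0.052 m and z of cap in the frame of tray below 0.01 m and angle between cap's own z axis and vertical below 0.15 rad and linear speed of cap below 0.02 m/s); the robot touches nothing.
It fails at once if the cap is dropped into the tray (falls free faster than 0.7 m/s, a drop of about 25 mm) (horizontal distance between cap and tray below 0.12 m and linear speed of cap above 0.7 m/s and contact force between the fingers and cap below 0.1 N).
It also fails if it takes over 51 s, if anything falls off the work surface, if the arm or the gripper's body presses on something with over 40 N, if the wrist force passes 120 N, or if a joint passes its speed limit or range.

## Robot

A 6-joint arm with a two-finger parallel gripper is mounted at the origin on the work surface. World frame = base frame: x ahead of the robot, y to its left, z up, the work surface at z = 0. Lengths are in mm, angles in degrees, forces in N, time in s.
With the tool pointing down it reaches from about 350 to 850 mm from the base axis. Payload 8.1 kg.
Tool frame: the origin (TCP) lies at the very end of the fingers, on their centre line; the grasp point (between the pads) lies 19 mm behind it; z points along the fingers, y is the direction in which the jaws open and shut (so a half turn about z gives the same grasp; the last joint's range is limited). The gripper opens to 85 mm and grips with 20 to 120 N. Pads are 22 mm wide; open, the fingers measure 114 mm over their backs; the gripper's body (76 mm by 85 mm) begins 54 mm behind the grasp point. The pads swing forward as they close: fully open they stand 13 mm farther back than shut.
Start: joints at [72.055, 7.471, 85.268, -0, 87.261, -4.893], TCP at [135.478, 584.509, 231.292] pointing down, gripper open.
Joint ranges: [-169.43, 169.43], [-51.17, 129.36], [1.28, 143.12], [-76.62, 256.62], [0, 156.53], [-152.29, 152.29]. Speed limits (degrees/s): [136.94, 136.94, 159.86, 180, 180, 180].

## Interface

Orientations are given as [roll, pitch, yaw] about the fixed x, y, z axes, in that order (R = Rz(yaw) Ry(pitch) Rx(roll)).
In Python, from bench import r gives the robot as it stands.
- The arm moves only by the shell command python3 -m crank 'ROWS' [OPENING] [FORCE]. ROWS is JSON, a list that holds one entry, the list of rows, each a list of 6 numbers: the shift along the tool's x, y, z in m, then the turn, a rotation vector about the tool's x, y, z in rad. A call has 1 to 10 rows; each row is the pose to reach, as a shift and turn from the pose measured when the call began, along the tool's axes at that moment; what a row does not reach only later rows make up. A row lasts 1/8 s, in which the tool goes at most 62.5 mm and 10.7 degrees, less where a joint would pass 70% of its speed; a pose out of reach is approached as far as the arm can. A call with a gripper value outside its range is refused whole. OPENING is the closure, from 0 (fully open) to 1 (shut), set as the call begins (- or left out, the last holds). The fingers move at their own pace and stop on an object; FORCE is the grip in N (left out, the last holds). Time passes only in rows, so rows that repeat a pose let the fingers close. It gives the time, the measured TCP pose, the force and the opening at its end, in the units of the state.
- r.sense(): the state, without advancing time (a new reading comes with each control period).
- r.snapshot(name): name is "side" or "top" or "wrist"; returns (picture, depth): 420x560x3 uint8, blue, green, red; 420x560 float32, mm along the optical axis (not along the pixel's ray), 0 where there is no reading.
- r.get_calibration(name): a dict with "mtx" (3x3 intrinsics, pixels), "cam_to_world" (4x4, takes a point from camera to world coordinates). Camera axes: x right, y down, z forward; pixel columns grow to the right and rows downward; lengths in mm; the calibration is good to about 2 mm. A picture is of the moment at which its call begins: read the wrist's pose just before it. get_calibration takes no time and is no camera call; for the wrist camera it gives the pose at the moment of the call.
- r.hand_in(): hands the job in, once; it reports no verdict.
Trained networks look in the newest picture that a camera, given by its name, has taken for a name from the list of things; names that differ only in an ending like _2 or _b are one class to them, and where a whole thing is asked for, a point or a joint stands for the part that bears it (a point fixed in the world has none). Each returns a list of dicts, best first, with "conf" (0 to 1); they miss things now and then, are a little off and sometimes report something else, mostly with a low value. They report only what shows in the picture. A call takes as long as a camera call. They do not tell look-alikes from the thing itself.
- r.look_for(thing, camera): "extent" ([left, top, right, bottom] in pixels, round what is visible of it).
- r.landmark_of(thing, camera): "pixel" ([column, row] in pixels: a listed point, or the origin of a listed thing).
The state is a dict: "time": time; "joint_pos": joint angles; "qd": joint speeds; "joint_efforts": joint torques, N m; "tool_pos": TCP position; "tcp_rot": TCP orientation; "ft_force": force on the tool from outside, world axes, zero at the start; "wrist_torque": the same for the moment, N m; "finger_gap": finger opening in mm.
Only numpy, scipy, OpenCV 4.12 (cv2) and the standard library are available. Lean on these libraries where they do the work, as an engineer would, in place of code of your own. Each camera call takes 0.05 s, during which the arm holds its last target.

## Working session

There is one attempt and no reset: what is moved stays moved. The work goes in short steps, Python scripts to look and compute and a shell command to move; the robot and the scene stay as the last step left them, time stands still between calls to the robot, and variables do not carry over. Pictures are saved under pics/ and viewed, and the job is handed in when it is done.

```bash
ls; mkdir -p pics; cat > h.py <<'E'
from bench import r
import numpy as np, cv2
def snap(n,f):
    c=r.get_calibration(n); p,d=r.snapshot(n); cv2.imwrite('pics/'+f+'.png',p); np.savez('pics/'+f+'.npz',d=d,K=c['mtx'],T=c['cam_to_world']); return p,d,np.array(c['mtx']),np.array(c['cam_to_world'])
def w(u,v,z,K,T):
    p=np.linalg.inv(K)@[u,v,1]*z; return (T@np.r_[p,1])[:3]
def onplane(u,v,h,K,T):
    dr=T[:3,:3]@(np.linalg.inv(K)@[u,v,1]); o=T[:3,3]; return o+dr*(h-o[2])/dr[2]
E
python3 - <<'E'
from h import *
s=r.sense(); print({k:np.round(v,2) for k,v in s.items()})
for n in ('top','side'):
    p,d,K,T=snap(n,n+'0'); print(n,np.round(T,2).tolist(),K[0,0])
    for t in ('cap','button_top','vise','tray'):
        print(t,[(np.round(x['extent']).tolist(),round(x['conf'],2)) for x in r.look_for(t,n)],[(np.round(x['pixel'],1).tolist(),round(x['conf'],2)) for x in r.landmark_of(t,n)])
E
```

```text
pics
{'time': np.float64(0.0), 'joint_pos': array([72.05,  7.52, 85.33,  0.  , 87.26, -4.89]), 'qd': array([-0.02, -0.01,  0.04, -0.  , -0.04,  0.06]), 'joint_efforts': array([-0.000e+00, -5.694e+01, -5.006e+01, -0.000e+00,  1.000e-02,
        0.000e+00]), 'tool_pos': array([135.32, 583.99, 230.23]), 'tcp_rot': array([-1.7990e+02, -1.0000e-02,  1.6695e+02]), 'ft_force': array([ 0.22, -0.23, -0.71]), 'wrist_torque': array([ 0.03, -0.02,  0.02]), 'finger_gap': np.float64(85.27)}
top [[-0.0, -1.0, 0.06, 466.87], [-1.0, 0.0, 0.01, -81.38], [-0.01, -0.06, -1.0, 1218.12], [0.0, 0.0, 0.0, 1.0]] 509.40913406764724
cap [([404.0, 269.0, 438.0, 294.0], 0.96), ([324.0, 273.0, 352.0, 304.0], 0.8), ([334.0, 168.0, 360.0, 201.0], 0.68), ([391.0, 89.0, 424.0, 115.0], 0.56)] [([336.2, 285.3], 0.87), ([419.6, 283.5], 0.86), ([407.7, 102.2], 0.81), ([348.1, 183.3], 0.62)]
button_top [([351.0, 143.0, 369.0, 162.0], 0.72)] [([361.9, 148.7], 0.7)]
vise [([306.0, 117.0, 388.0, 256.0], 0.78)] [([342.2, 189.1], 0.73)]
tray [([124.0, 165.0, 228.0, 270.0], 0.61)] [([177.4, 212.9], 0.67), ([347.2, 180.8], 0.63)]
side [[0.69, -0.49, 0.53, -177.09], [-0.72, -0.45, 0.52, -792.21], [-0.02, -0.74, -0.67, 1071.31], [0.0, 0.0, 0.0, 1.0]] 524.331864243935
cap [([302.0, 347.0, 328.0, 385.0], 0.87), ([396.0, 249.0, 423.0, 278.0], 0.86), ([233.0, 309.0, 269.0, 339.0], 0.66)] [([250.1, 331.1], 0.93), ([318.7, 245.7], 0.73), ([408.0, 270.7], 0.63)]
button_top [] [([346.6, 233.0], 0.48), ([318.2, 244.8], 0.37)]
vise [([258.0, 221.0, 365.0, 318.0], 0.91)] [([317.9, 281.0], 0.89)]
tray [([160.0, 195.0, 243.0, 254.0], 0.6)] [([200.9, 225.1], 0.94)]
```

```bash
python3 - <<'E'
import cv2
a=cv2.imread('pics/top0.png')[70:320,110:460]; cv2.imwrite('pics/t1.png',cv2.resize(a,(800,571),interpolation=cv2.INTER_CUBIC))
a=cv2.imread('pics/side0.png')[190:400,140:440]; cv2.imwrite('pics/s1.png',cv2.resize(a,(800,560),interpolation=cv2.INTER_CUBIC))
E
```

```text
(no output)
```

View pics/t1.png

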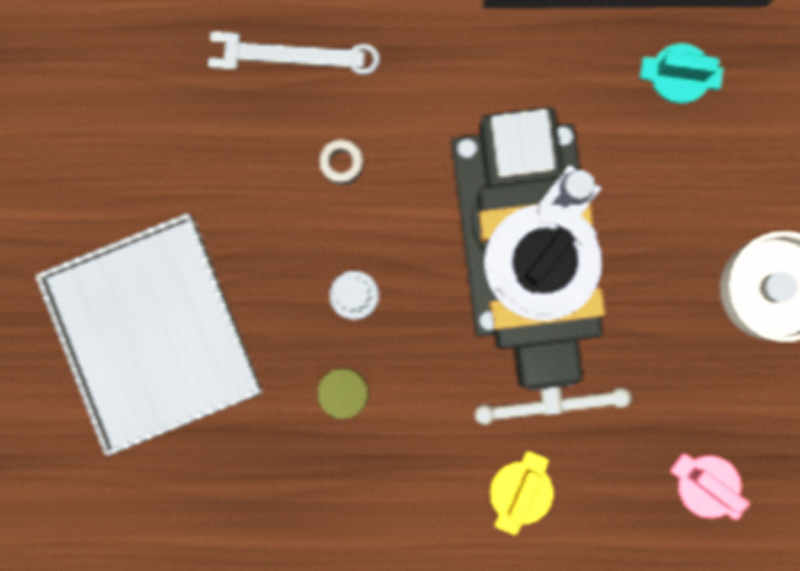

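View pics/s1.png

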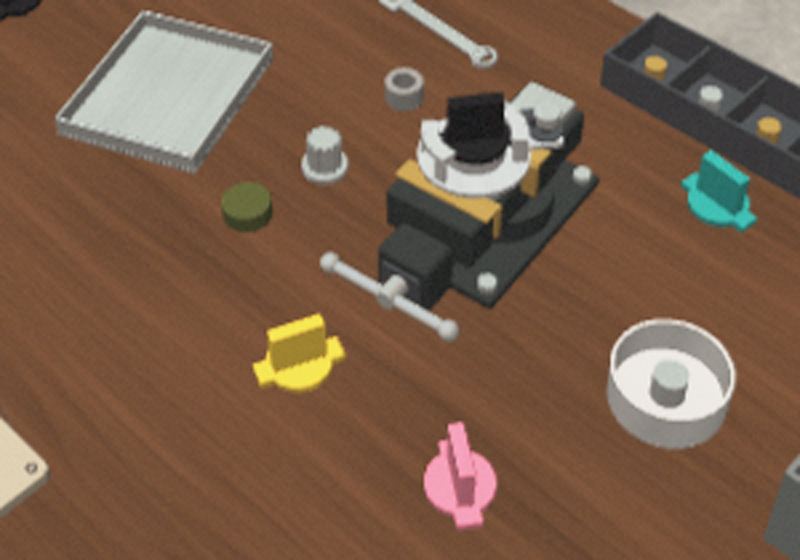

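The top view shows the black cap in the vise at about pixel (348,184), with the wing running up-right. The button is at about (362,151) and the tray centre at about (177,215). The yellow, turquoise and pink spares lie on the table. Next I'll measure these with depth.

```bash
python3 - <<'E'
from h import *
for n in ('top','side'):
    z=np.load(f'pics/{n}0.npz'); d,K,T=z['d'],z['K'],z['T']; im=cv2.imread(f'pics/{n}0.png')
    v,u=np.mgrid[0:420,0:560]; rays=np.stack([u,v,np.ones_like(u)],-1)@np.linalg.inv(K).T*d[...,None]
    P=rays@T[:3,:3].T+T[:3,3]
    np.save(f'pics/{n}P.npy',P)
    near=(np.hypot(P[...,0]-400,P[...,1]+209)<140)&(d>0)
    if n=='top':
        print(P[184,348],P[151,362])
    c=P[184,348] if n=='top' else c0
    c0=c
    black=(im.max(-1)<70)
    m=black&(np.hypot(P[...,0]-c[0],P[...,1]-c[1])<50)&(P[...,2]>185)&(d>0)
    q=P[m]; print(n,'wing',m.sum(),q.min(0),q.max(0),q.mean(0))
    if m.sum()>5:
        top=q[q[:,2]>196] if (q[:,2]>196).sum()>5 else q
        rect=cv2.minAreaRect(top[:,:2].astype(np.float32)); print(rect, cv2.boxPoints(rect).tolist())
        uu,ss,vt=np.linalg.svd(top[:,:2]-top[:,:2].mean(0)); print('dir',np.degrees(np.arctan2(vt[0,1],vt[0,0])))
    # button
    m=(d>0)&(np.abs(np.hypot(P[...,0]-c[0],P[...,1]-c[1])-76)<16)&(P[...,2]>150)&(P[...,2]<170)
    q=P[m]; print('btn',m.sum(), np.median(q,0) if len(q) else 0)
    # disc/flange fit at z~131
    # tray
    if n=='top':
      z=P[...,2]
      m=(d>0)&(z<32)&(z>-6)&(im.min(-1)>110)&(u>120)&(u<232)&(v>155)&(v<280)
      k,l,st,ce=cv2.connectedComponentsWithStats(m.astype(np.uint8)); i=1+np.argmax(st[1:,4])
      q=P[l==i]; rect=cv2.minAreaRect(q[:,:2].astype(np.float32)); print('tray',rect,np.median(q[:,2]))
print(P.shape)
E
```

```text
[ 553.72110183 -192.44114025  198.87179491] [ 626.84892568 -227.07308109  154.84606745]
top wing 184 [ 535.44691594 -216.40235624  187.44302863] [ 581.47051016 -176.57176386  206.86313679] [ 557.74113268 -195.97151049  200.41448265]
((558.1759033203125, -196.56143188476562), (13.929705619812012, 51.04776382446289), 52.8209114074707) [[533.6307983398438, -186.68638610839844], [574.3031616210938, -217.5349884033203], [582.7210083007812, -206.4364776611328], [542.0486450195312, -175.58787536621094]]
dir 142.4110372610389
btn 155 [ 623.96065308 -224.09033403  156.93592046]
tray ((495.29266357421875, 202.99642944335938), (207.8668975830078, 178.95460510253906), 21.982059478759766) 4.135686930093584
side wing 163 [ 532.98271773 -217.76879952  185.36377581] [ 577.43915515 -182.03092417  207.02807854] [ 555.01911879 -201.26105857  196.17618754]
((556.3158569335938, -199.3373565673828), (14.905119895935059, 50.50447082519531), 53.74592590332031) [[531.545166015625, -190.41378784179688], [572.2720947265625, -220.28045654296875], [581.0865478515625, -208.26092529296875], [540.359619140625, -178.39425659179688]]
dir 143.51484836666097
btn 95 [ 620.76012721 -227.59727578  156.94989513]
(420, 560, 3)
```

```bash
cat >> h.py <<'E'
from scipy.spatial.transform import Rotation as Ro
def plan(*tg):
    """tg: (x,y,z,yaw) world, tool straight down -> shift m, rotvec rad"""
    s=r.sense(); R=Ro.from_euler('xyz',s['tcp_rot'],degrees=True); p=np.array(s['tool_pos'])
    for x,y,z,yaw in tg:
        d=R.inv().apply(np.array([x,y,z])-p)/1000; q=(R.inv()*Ro.from_euler('xyz',[180,0,yaw],degrees=True)).as_rotvec()
        print(np.round(np.r_[d,q],4).tolist(), 'rows>=',round(max(np.linalg.norm(d)/.0625,np.degrees(np.linalg.norm(q))/10.7),1))
E
python3 - <<'E'
from h import *
plan((400,150,340,65),(590,-210,340,-37))
E
```

```text
[-0.3558, -0.3635, -0.1087, -0.0, 0.0, 1.7793] rows>= 9.5
[-0.6222, -0.6713, -0.1087, 0.0, -0.0, -2.7236] rows>= 14.7
```

```bash
python3 -m crank '[[[-0.036,-0.036,-0.03,0,0,0.178],[-0.071,-0.073,-0.06,0,0,0.356],[-0.107,-0.109,-0.09,0,0,0.534],[-0.142,-0.145,-0.109,0,0,0.712],[-0.178,-0.182,-0.109,0,0,0.89],[-0.213,-0.218,-0.109,0,0,1.068],[-0.249,-0.254,-0.109,0,0,1.245],[-0.285,-0.291,-0.109,0,0,1.423],[-0.32,-0.327,-0.109,0,0,1.6],[-0.356,-0.363,-0.109,0,0,1.779]]]' 1 40
python3 - <<'E'
from h import *
plan((590,-210,340,-37))
E
```

```text
time: 2.15
tool_pos: [400.9, 149.0, 340.6]
tcp_rot: [180.0, -0.0, 64.7]
ft_force: [0.3, 1.2, -1.0]
finger_gap: 0.1
[-0.2437, 0.3244, 0.0007, -0.0001, -0.0011, 1.7747] rows>= 9.5
```

```bash
python3 -m crank '[[[-0.024,0.032,0,0,0,0.178],[-0.049,0.065,0,0,0,0.355],[-0.073,0.097,0,0,0,0.532],[-0.098,0.13,0,0,0,0.71],[-0.122,0.162,0,0,0,0.887],[-0.146,0.195,0,0,0,1.065],[-0.171,0.227,0,0,0,1.242],[-0.195,0.26,0,0,0,1.42],[-0.22,0.292,0,0,0,1.597],[-0.244,0.324,0,0,0,1.775]]]'
python3 - <<'E'
from h import *
p,d,K,T=snap('wrist','w0'); print(np.round(T,2).tolist(),r.sense()['joint_pos'])
for t in ('cap','button_top'):
    for x in r.landmark_of(t,'wrist'): print(t,np.round(x['pixel'],1),round(x['conf'],2),np.round(onplane(*x['pixel'],158 if t[0]=='b' else 133,K,T),1))
E
```

```text
time: 3.4
tool_pos: [590.0, -211.4, 340.7]
tcp_rot: [-179.9, -0.0, -37.4]
ft_force: [-0.0, 0.7, 0.5]
finger_gap: -0.1
[[-0.61, -0.77, -0.21, 643.17], [-0.79, 0.58, 0.16, -253.12], [-0.0, 0.27, -0.96, 484.16], [0.0, 0.0, 0.0, 1.0]] [-2.46798871e+01  1.09558476e+01  7.02811860e+01 -6.01766201e-02
  9.87312509e+01  1.03349300e+02]
cap [284.6  14.9] 0.89 [ 733.8 -327.7  133. ]
cap [286.1 214.9] 0.65 [ 558.8 -197.4  133. ]
cap [444.1 229.6] 0.58 [ 422.1 -344.6  133. ]
button_top [273.  155.3] 0.62 [ 627.8 -231.   158. ]
```

View pics/w0.png

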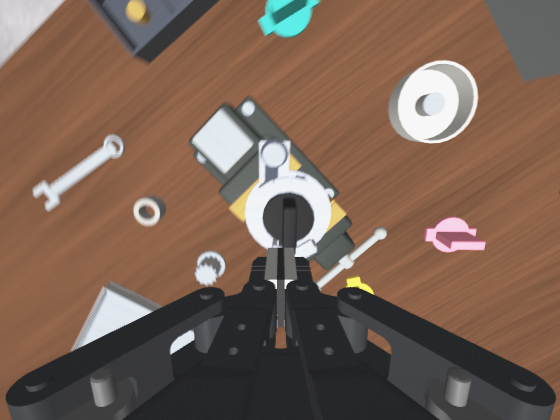

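Wrist view: the button plunger is at (273,154) and the wing at (289,215), aligned with the tool's x axis. The button works out at (628,-230), which agrees with the geometry.

```bash
python3 - <<'E'
from h import *
plan((627,-229,175,-37.4))
E
```

```text
[0.0405, -0.0088, 0.1644, -0.0004, 0.0012, 0.0043] rows>= 2.7
```

```bash
python3 -m crank '[[[0.02,-0.005,0.03,0,0,0],[0.04,-0.009,0.07,0,0,0],[0.04,-0.009,0.11,0,0,0],[0.04,-0.009,0.145,0,0,0],[0.04,-0.009,0.164,0,0,0],[0.04,-0.009,0.164,0,0,0]]]'
python3 - <<'E'
from h import *
p,d,K,T=snap('wrist','w1'); 
cv2.imwrite('pics/w1c.png',cv2.resize(p[100:300,160:420],(780,600)))
plan((627,-229,144,-37.4))
E
```

```text
time: 4.3
tool_pos: [625.9, -227.6, 174.2]
tcp_rot: [180.0, 0.2, -37.1]
ft_force: [-0.2, 0.1, -0.2]
finger_gap: 0.3
[0.0006, 0.0006, 0.0321, -0.0005, 0.0009, 0.0053] rows>= 0.5
```

View pics/w1c.png

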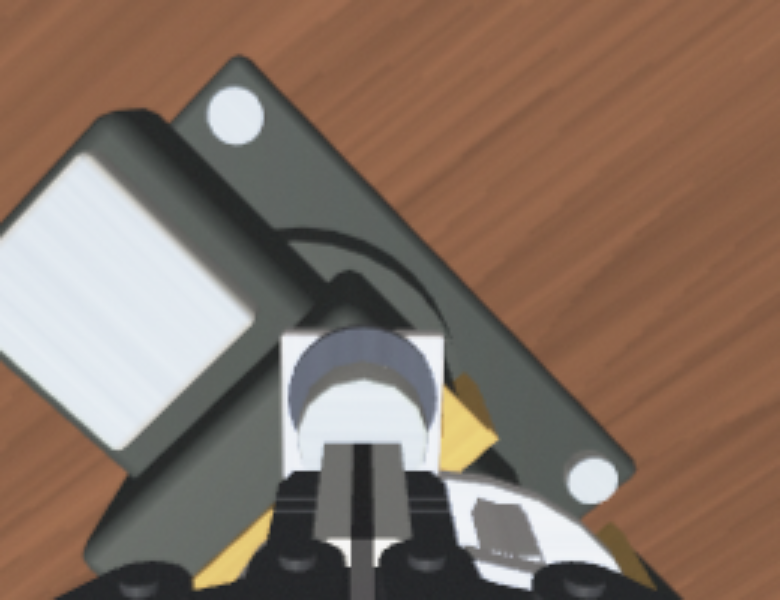

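The fingertips line up sideways with the plunger; its centre is about 5 mm further along tool +x. I'll press with that correction.

```bash
python3 -m crank '[[[0.004,0,0.006,0,0,0],[0.004,0,0.012,0,0,0],[0.004,0,0.017,0,0,0],[0.004,0,0.021,0,0,0],[0.004,0,0.025,0,0,0],[0.004,0,0.028,0,0,0],[0.004,0,0.028,0,0,0]]]'
```

```text
time: 5.22
tool_pos: [630.0, -230.5, 147.8]
tcp_rot: [-180.0, 0.1, -37.1]
ft_force: [-0.2, -1.0, -0.2]
finger_gap: -0.4
```

```bash
python3 - <<'E'
from h import *
p,d,K,T=snap('wrist','w2'); print(r.sense()['ft_force'])
cv2.imwrite('pics/w2c.png',cv2.resize(p[100:300,160:420],(780,600)))
E
```

```text
[-0.56349644 -0.63959322  0.39880829]
```

View pics/w2c.png

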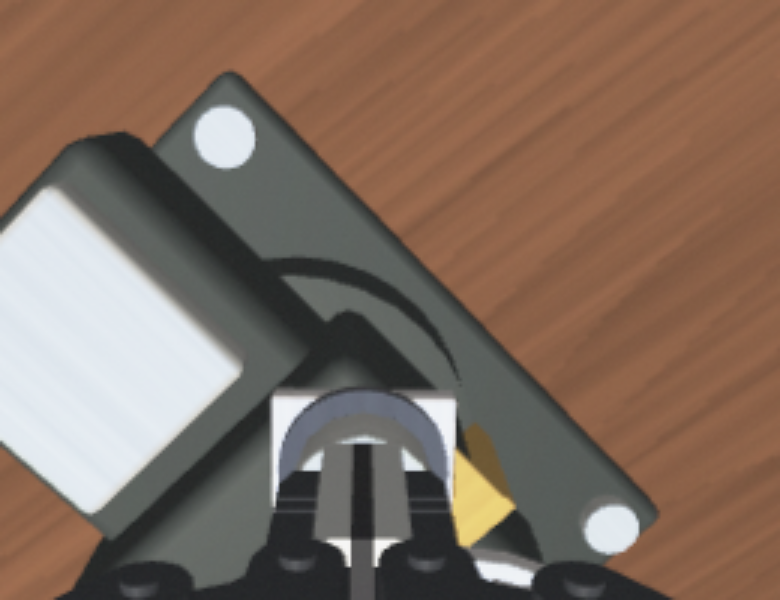

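```bash
python3 -m crank '[[[0,0,0.002,0,0,0],[0,0,0.004,0,0,0],[0,0,0.006,0,0,0]]]'; python3 - <<'E'
from h import *
print(r.sense()['ft_force'])
E
```

```text
time: 5.65
tool_pos: [630.3, -230.6, 145.8]
tcp_rot: [-180.0, -0.0, -37.1]
ft_force: [-15.5, 6.2, 31.9]
finger_gap: 0.2
[-15.51814214   6.16524848  31.89769354]
```

```bash
python3 -m crank '[[[0,0,-0.03,0,0,0],[0,0,-0.07,0,0,0],[-0.02,0,-0.11,0,0,0],[-0.03,0,-0.15,0,0,0],[-0.03,0,-0.15,0,0,0]]]' 0; python3 - <<'E'
from h import *
print(r.sense()['ft_force'])
p,d,K,T=snap('wrist','w3')
cv2.imwrite('pics/w3c.png',cv2.resize(p[100:300,160:420],(780,600)))
for n in ('wrist','top'):
    if n=='top': p,d,K,T=snap('top','top1')
    for x in r.landmark_of('button_top',n):
        u,v=np.round(x['pixel']).astype(int); print(n,u,v,x['conf'],[np.round(w(u+i,v+j,d[v+j,u+i],K,T),1).tolist() for i,j in((0,0),(-3,0),(3,0),(0,3),(0,-3))],np.round(onplane(*x['pixel'],146,K,T),1))
    for x in r.landmark_of('cap',n): print('cap',np.round(x['pixel']),round(x['conf'],2),np.round(onplane(*x['pixel'],133,K,T),1))
E
```

```text
time: 6.28
tool_pos: [607.6, -212.9, 300.9]
tcp_rot: [-179.8, -0.5, -37.1]
ft_force: [1.1, -0.8, 1.3]
finger_gap: 85.3
[ 1.08445954 -0.78295888  1.30642679]
wrist 282 176 0.58 [[626.0, -229.4, 148.0], [627.6, -226.7, 145.5], [623.9, -231.7, 145.9], [623.4, -227.4, 146.6], [628.2, -231.0, 145.3]] [ 625.6 -229.   146. ]
cap [295.  22.] 0.95 [ 732.4 -324.8  133. ]
cap [294. 240.] 0.83 [ 558.4 -194.9  133. ]
cap [463. 247.] 0.8 [ 435.6 -343.4  133. ]
cap [360. 310.] 0.64 [ 437.7 -206.5  133. ]
top 363 152 0.56 [[575.1, -182.7, 488.9], [580.9, -183.6, 450.1], [573.4, -185.4, 500.3], [576.5, -188.3, 448.6], [577.3, -180.8, 503.1]] [ 625.6 -229.5  146. ]
cap [419. 283.] 0.67 [ 349.5 -346.9  133. ]
cap [348. 185.] 0.65 [ 557.6 -200.2  133. ]
```

View pics/w3c.png

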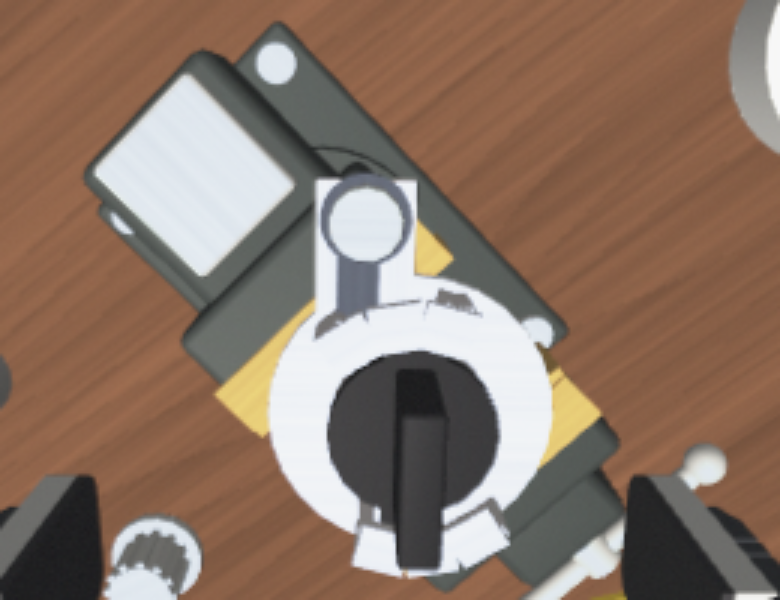

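The button now reads z≈146, down 12 mm, so it is fully pressed. The wing is centred at about crop (418,470). I'll measure its top from depth.

```bash
python3 - <<'E'
from h import *
z=np.load('pics/w3.npz'); d,K,T=z['d'],z['K'],z['T']; im=cv2.imread('pics/w3.png')
v,u=np.mgrid[0:420,0:560]; P=(np.stack([u,v,np.ones_like(u)],-1)@np.linalg.inv(K).T*d[...,None])@T[:3,:3].T+T[:3,3]
m=(d>0)&(im.max(-1)<80)&(np.hypot(P[...,0]-557,P[...,1]+198)<45)&(P[...,2]>192)&(P[...,2]<212)
q=P[m]; rect=cv2.minAreaRect(q[:,:2].astype(np.float32)); print(m.sum(),q.mean(0),np.median(q[:,2]),rect)
uu,ss,vt=np.linalg.svd(q[:,:2]-q[:,:2].mean(0)); print(np.degrees(np.arctan2(vt[0,1],vt[0,0])))
# disc
m=(d>0)&(im.max(-1)<80)&(np.hypot(P[...,0]-557,P[...,1]+198)<45)&(P[...,2]>149)&(P[...,2]<158)
q=P[m]; print('disc',m.sum(),cv2.minEnclosingCircle(q[:,:2].astype(np.float32)))
m=(d>0)&(im.min(-1)>150)&(np.hypot(P[...,0]-557,P[...,1]+198)<75)&(P[...,2]>127)&(P[...,2]<135)
q=P[m]; print('flange',m.sum(),q.mean(0))
plan((557,-199,240,-37),(557,-199,172,-37))
E
```

```text
822 [ 561.00035068 -200.33315722  201.22279202] 201.58077860517193 ((559.01171875, -199.33151245117188), (13.974550247192383, 49.86661148071289), 52.03253936767578)
141.28958444425396
disc 1620 ((558.3704223632812, -196.11016845703125), 33.01060104370117)
flange 2872 [ 565.4041858  -202.98860868  131.84978456]
[-0.0467, 0.0186, 0.0537, 0.0, 0.0026, -0.0017] rows>= 1.2
[-0.0466, 0.0186, 0.1217, 0.0, 0.0026, -0.0017] rows>= 2.1
```

```bash
python3 -m crank '[[[-0.024,0.01,0.02,0,0,0.008],[-0.048,0.0185,0.04,0,0,0.015],[-0.0465,0.0185,0.065,0,0.002,0.015],[-0.0465,0.0185,0.095,0,0.002,0.015],[-0.0465,0.0185,0.12,0,0.002,0.015],[-0.0465,0.0185,0.133,0,0.002,0.015],[-0.0465,0.0185,0.133,0,0.002,0.015]]]' 0
python3 - <<'E'
from h import *
s=r.sense();print(s['ft_force'],s['wrist_torque']);plan((558,-198.5,168,-38))
p,d,K,T=snap('wrist','w4')
cv2.imwrite('pics/w4c.png',p)
E
```

```text
time: 7.45
tool_pos: [556.3, -198.6, 159.2]
tcp_rot: [180.0, 0.2, -38.0]
ft_force: [0.3, 0.4, -1.1]
finger_gap: 85.3
[ 0.34112441  0.35843529 -1.07784552] [-0.01932402  0.00193983 -0.02305985]
[0.0013, -0.0011, -0.0088, 0.0007, 0.0035, 0.0006] rows>= 0.1
```

View pics/w4c.png

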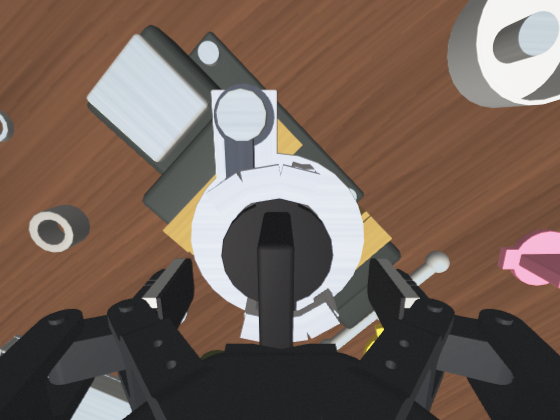

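The wing stands between the open jaws. I'll raise to z 168 and close.

```bash
python3 -m crank '[[[0.001,-0.001,-0.009,0,0,0],[0.001,-0.001,-0.009,0,0,0]]]' 0; python3 -m crank '[[[0,0,0,0,0,0],[0,0,0,0,0,0],[0,0,0,0,0,0],[0,0,0,0,0,0],[0,0,0,0,0,0],[0,0,0,0,0,0]]]' 1 80
python3 - <<'E'
from h import *
s=r.sense();print(s['ft_force'],s['wrist_torque'],s['joint_pos']);plan((558,-198.5,168,49))
p,d,K,T=snap('wrist','w5')
E
```

```text
time: 7.75
tool_pos: [559.9, -199.3, 172.3]
tcp_rot: [-180.0, -0.2, -38.0]
ft_force: [-0.7, 0.7, 0.3]
finger_gap: 85.5
time: 8.5
tool_pos: [559.9, -199.3, 172.3]
tcp_rot: [-180.0, -0.2, -38.0]
ft_force: [0.4, 0.8, 0.4]
finger_gap: 12.6
[0.36790877 0.78290437 0.36337131] [-0.00602416  0.06510496  0.04840135] [-2.45427920e+01  8.38499326e+00  9.04836409e+01  7.29620388e-03
  8.09719284e+01  1.03411527e+02]
[-0.002, 0.0005, 0.0043, 0.0014, -0.0027, -1.5177] rows>= 8.1
```

View pics/w5.png

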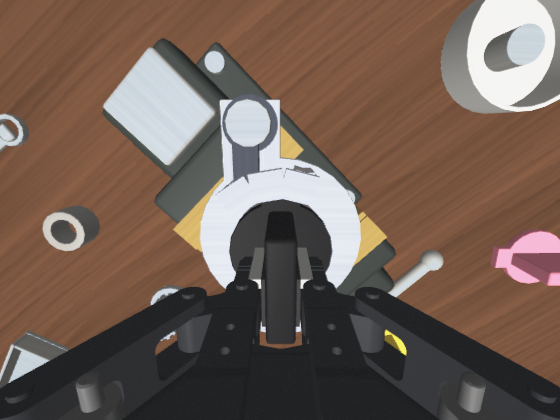

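```bash
python3 -m crank '[[[0,0,0,0,0,-0.12],[0,-0.0003,0,0,0,-0.26],[-0.0001,-0.0005,0,0,0,-0.4],[-0.0002,-0.0006,0,0,0,-0.54],[-0.0003,-0.0008,0,0,0,-0.68],[-0.0003,-0.0008,0,0,0,-0.68]]]'
python3 - <<'E'
from h import *
s=r.sense();print(s['ft_force'],s['wrist_torque'],s['joint_pos'][5])
E
```

```text
time: 9.3
tool_pos: [560.1, -198.5, 172.2]
tcp_rot: [179.9, -0.1, 1.0]
ft_force: [0.4, -0.0, 0.4]
finger_gap: 12.6
[ 0.42241737 -0.04705801  0.41775268] [-0.11858193  0.04284968  0.00754874] 64.58053599774416
```

Little force so far; I'll continue to about 85–86°.

```bash
python3 -m crank '[[[0,-0.0002,0,0,0,-0.14],[-0.0002,-0.0004,0,0,0,-0.28],[-0.0003,-0.0006,0,0,0,-0.42],[-0.0004,-0.0007,0,0,0,-0.56],[-0.0005,-0.0008,0,0,0,-0.7],[-0.0006,-0.0008,0,0,0,-0.82],[-0.0006,-0.0008,0,0,0,-0.82]]]'
python3 - <<'E'
from h import *
s=r.sense();print(s['ft_force'],s['wrist_torque'],s['joint_pos'][5])
p,d,K,T=snap('wrist','w6');p,d,K,T=snap('side','side6')
cv2.imwrite('pics/s6.png',cv2.resize(p[190:320,240:420],(800,578),interpolation=cv2.INTER_CUBIC))
E
```

```text
time: 10.18
tool_pos: [559.7, -197.5, 172.3]
tcp_rot: [179.9, -0.1, 47.7]
ft_force: [0.1, 1.7, 0.9]
finger_gap: 13.1
[0.12562885 1.7218251  0.87053068] [ 0.21377318 -0.20169382  0.06899743] 17.84488402966006
```

View pics/w6.png

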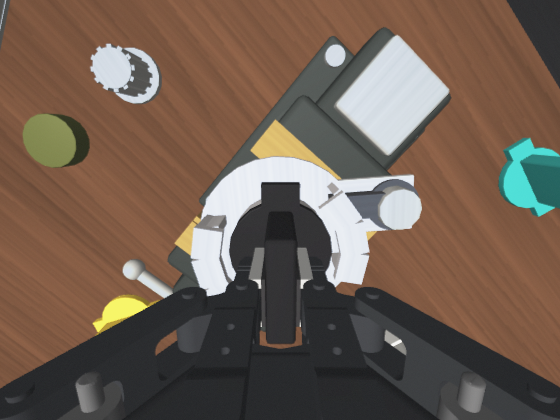

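View pics/s6.png

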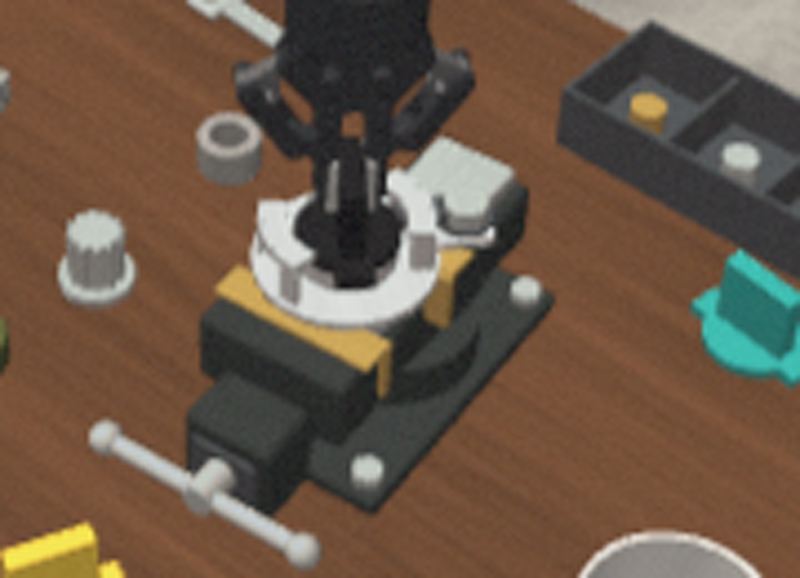

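The cap has turned with the gripper, and its ear now shows clear of the claws at (280,193) in the wrist view. Now a straight lift.

```bash
python3 -m crank '[[[0,0,-0.005,0,0,0],[0,0,-0.012,0,0,0],[0,0,-0.02,0,0,0],[0,0,-0.028,0,0,0],[0,0,-0.037,0,0,0],[0,0,-0.05,0,0,0],[0,0,-0.07,0,0,0],[0,0,-0.09,0,0,0],[0,0,-0.09,0,0,0]]]'
python3 - <<'E'
from h import *
s=r.sense();print(s['ft_force'],s['wrist_torque'],s['joint_pos'][5])
p,d,K,T=snap('wrist','w7')
# tray axes/centre from start images at rim & floor
for n in('top','side'):
    P=np.load(f'pics/{n}P.npy'); im=cv2.imread(f'pics/{n}0.png')
    m=(np.hypot(P[...,0]-495,P[...,1]-203)<150)&(P[...,2]>-4)&(P[...,2]<32)&(im.min(-1)>100)
    k,l,st,ce=cv2.connectedComponentsWithStats(m.astype(np.uint8)); i=1+np.argmax(st[1:,4]); q=P[l==i]
    f=q[(q[:,2]<9)]
    print(n,'all',cv2.minAreaRect(q[:,:2].astype(np.float32)),'floor',np.median(f[:,2]),f.mean(0),cv2.minAreaRect(f[:,:2].astype(np.float32)))
for n,pl in(('top0',0),('side0',0)):
    z=np.load(f'pics/{n}.npz'); print(onplane(*( (177.4,212.9) if n=='top0' else (200.9,225.1)),2,z['K'],z['T']))
plan((495,203,262,48))
E
```

```text
time: 11.4
tool_pos: [560.8, -198.1, 265.7]
tcp_rot: [179.6, -0.2, 47.7]
ft_force: [-0.2, 0.2, -3.6]
finger_gap: 12.7
[-0.15714021  0.18260545 -3.61752684] [ 0.04225507 -0.02948318  0.01501497] 17.90197106691416
top all ((495.42364501953125, 202.8179931640625), (208.09588623046875, 179.7333221435547), 21.920377731323242) floor 3.6409388769125144 [494.12215033 200.62360973   3.55823762] ((495.42364501953125, 202.8179931640625), (208.09588623046875, 179.7333221435547), 21.920377731323242)
side all ((493.62646484375, 197.4593963623047), (209.80950927734375, 173.5072021484375), 21.992252349853516) floor 5.0450873161253185 [493.98454927 203.75219166   4.93384277] ((493.5936279296875, 198.69862365722656), (205.92312622070312, 168.8343505859375), 22.14711570739746)
[501.80598801 194.53833642   2.        ]
[489.99695084 201.40724816   2.        ]
[0.2526, -0.318, 0.0007, 0.0052, -0.0021, -0.0054] rows>= 6.5
```

View pics/w7.png

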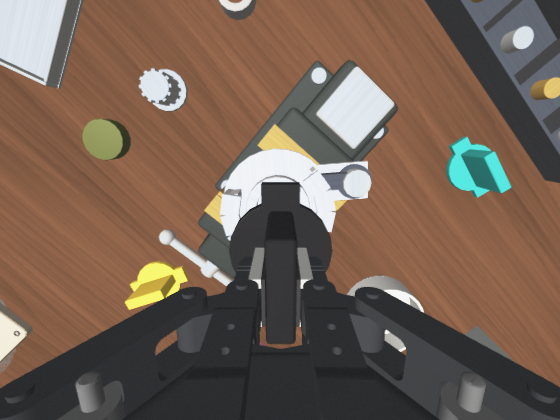

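```bash
python3 -m crank '[[[0.018,-0.023,0,0,0,0],[0.048,-0.06,0,0,0,0],[0.08,-0.1,0,0,0,0],[0.113,-0.142,0,0,0,0],[0.147,-0.185,0,0,0,0],[0.18,-0.227,0,0,0,0],[0.21,-0.265,0,0,0,0],[0.234,-0.295,0,0,0,0],[0.25,-0.316,0,0,0,0],[0.25,-0.316,0,0,0,0]]]'
python3 -m crank '[[[0,0,0.01,0,0,0],[0,0,0.035,0,0,0],[0,0,0.065,0,0,0],[0,0,0.095,0,0,0],[0,0,0.12,0,0,0],[0,0,0.135,0,0,0],[0,0,0.135,0,0,0]]]'
python3 - <<'E'
from h import *
s=r.sense();print(s['ft_force'],s['wrist_torque'],s['joint_pos'][5])
p,d,K,T=snap('side','side8')
cv2.imwrite('pics/s8.png',cv2.resize(p[120:280,120:320],(750,600),interpolation=cv2.INTER_CUBIC))
plan((495,201,46,48))
E
```

```text
time: 12.7
tool_pos: [493.7, 201.3, 261.7]
tcp_rot: [179.8, -0.0, 47.9]
ft_force: [-0.5, -0.3, -2.9]
finger_gap: 12.6
time: 13.58
tool_pos: [493.2, 200.1, 125.0]
tcp_rot: [179.9, 0.1, 47.8]
ft_force: [-0.3, 0.2, -2.6]
finger_gap: 12.7
[-0.26293137  0.19469333 -2.60644148] [ 0.03335382 -0.1032878   0.02294336] 58.92669461453253
[0.001, 0.0, 0.0804, 0.0036, -0.0001, -0.0032] rows>= 1.3
```

View pics/s8.png

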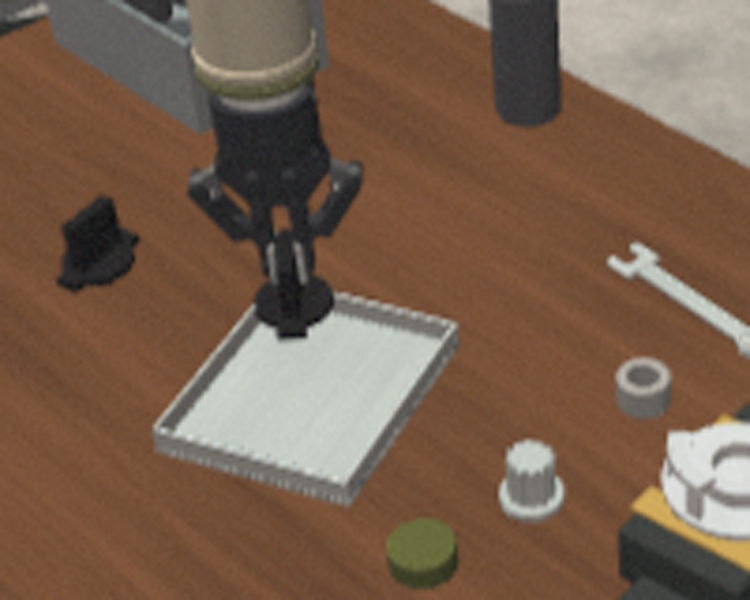

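The cap is held upright over the tray; it appears shifted at (290,310) because it is still high. Lowering now.

```bash
python3 -m crank '[[[0,0,0.012,0,0,0],[0,0,0.03,0,0,0],[0,0,0.048,0,0,0],[0,0,0.062,0,0,0],[0,0,0.071,0,0,0],[0,0,0.075,0,0,0],[0,0,0.075,0,0,0]]]'
python3 - <<'E'
from h import *
s=r.sense();print(s['ft_force'],s['tool_pos'])
E
```

```text
time: 14.5
tool_pos: [494.4, 200.4, 51.4]
tcp_rot: [179.8, -0.0, 47.8]
ft_force: [0.2, 0.4, -2.7]
finger_gap: 12.7
[ 0.18146002  0.36516637 -2.67108737] [494.37885011 200.39097515  51.42902626]
```

```bash
python3 -m crank '[[[0,0,0.002,0,0,0],[0,0,0.004,0,0,0],[0,0,0.006,0,0,0],[0,0,0.006,0,0,0]]]'; python3 -m crank '[[[0,0,0.001,0,0,0],[0,0,0.002,0,0,0],[0,0,0.002,0,0,0]]]'
```

```text
time: 15.0
tool_pos: [494.2, 200.3, 45.2]
tcp_rot: [179.8, 0.0, 47.8]
ft_force: [0.7, 0.0, -2.0]
finger_gap: 12.8
time: 15.38
tool_pos: [494.3, 200.4, 43.3]
tcp_rot: [179.8, 0.0, 47.8]
ft_force: [-0.5, -0.5, -2.0]
finger_gap: 12.5
```

```bash
python3 -m crank '[[[0,0,0.001,0,0,0],[0,0,0.002,0,0,0],[0,0,0.002,0,0,0]]]'
```

```text
time: 15.75
tool_pos: [494.6, 200.4, 43.2]
tcp_rot: [179.8, 0.0, 47.8]
ft_force: [-8.4, -2.9, 17.2]
finger_gap: 12.6
```

The spigot is on the floor. I'll release.

```bash
python3 -m crank '[[[0,0,-0.0005,0,0,0],[0,0,-0.0005,0,0,0],[0,0,-0.0005,0,0,0],[0,0,-0.0005,0,0,0],[0,0,-0.0005,0,0,0]]]' 0.3 20; python3 -m crank '[[[0,0,-0.01,0,0,0],[0,0,-0.03,0,0,0],[0,0,-0.07,0,0,0],[0,0,-0.11,0,0,0],[0,0,-0.15,0,0,0],[0,0,-0.19,0,0,0],[0,0,-0.19,0,0,0]]]' 0
python3 - <<'E'
from h import *
p,d,K,T=snap('wrist','w9')
for n in('wrist','side'):
    if n=='side': p,d,K,T=snap('side','side9')
    for x in r.landmark_of('cap',n): print(n,np.round(x['pixel']),round(x['conf'],2),np.round(onplane(*x['pixel'],4,K,T),1))
cv2.imwrite('pics/s9.png',cv2.resize(p[120:280,120:320],(750,600),interpolation=cv2.INTER_CUBIC))
R=Ro.from_euler('z',22,degrees=True)
E
```

```text
time: 16.38
tool_pos: [494.5, 200.4, 43.5]
tcp_rot: [179.8, 0.0, 47.8]
ft_force: [0.7, -0.4, 0.2]
finger_gap: 60.1
time: 17.25
tool_pos: [496.3, 201.6, 238.9]
tcp_rot: [179.5, -0.4, 47.8]
ft_force: [-0.1, 0.1, -1.1]
finger_gap: 85.6
wrist [281. 190.] 0.67 [494.3 195.2   4. ]
side [312. 374.] 0.91 [ 337.  -377.2    4. ]
side [254. 330.] 0.7 [ 332.1 -192.5    4. ]
side [408. 268.] 0.66 [ 762.4 -354.2    4. ]
side [204. 223.] 0.53 [503.5 200.2   4. ]
```

View pics/w9.png

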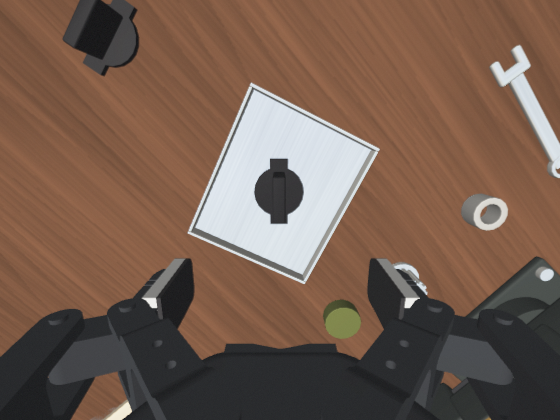

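View pics/s9.png

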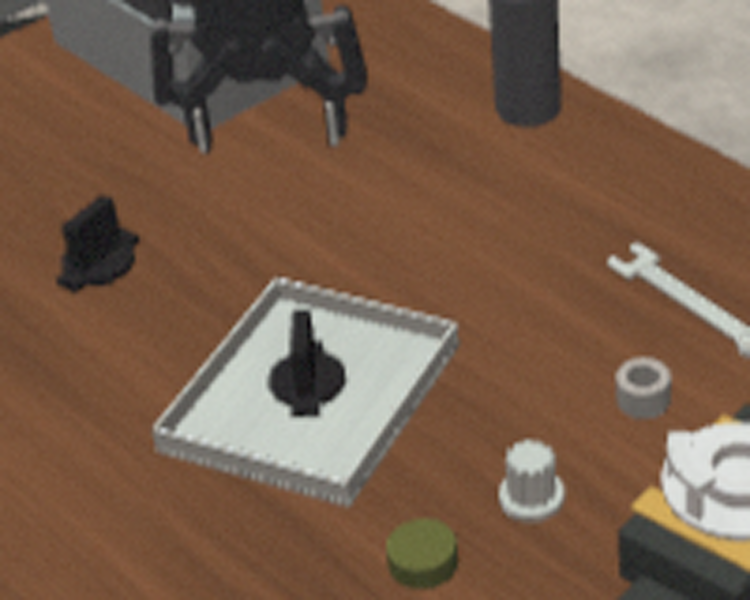

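The cap stands upright in the middle of the tray, at (279,191) in the wrist view, and the arm is clear. Handing in.

```bash
python3 -m crank '[[[0,0,0,0,0,0],[0,0,0,0,0,0]]]'; python3 -c "
from bench import r
print(r.hand_in())"
```

```text
time: 17.7
tool_pos: [492.7, 200.5, 231.1]
tcp_rot: [179.9, 0.2, 47.8]
ft_force: [-0.8, 0.1, -0.0]
finger_gap: 85.5
the job is handed in; nothing more can be done
None
```

The cap is off the filter housing and standing upright on its spigot near the middle of the steel tray. I handed the job in at about 17.7 s of the 51 s allowed; no verdict was reported.

- **Button:** I pressed it with the shut fingers. Depth afterwards read about 146 mm, down from about 157 mm at the start and expected at 158, so it reached its stop.
- **Twist and lift:** I turned the gripped cap about 86° anticlockwise with little resistance. The pictures showed its ear clear of the claws, and it lifted straight out.
- **Set-down:** I lowered the cap until the floor pushed back (about 17 N) before opening the fingers. The wrist and side pictures show it upright with the wing up.
- **Final position:** The detected cap positions were (494, 195) and (504, 200) mm. The tray centre is about (495, 201) mm, so both are well inside the limits. The open gripper was about 190 mm above the set-down height, touching nothing.

**Checks that disagreed:**
- The button's 3.5 N did not show in the wrist force on the way down. Only the stop registered, about 32 N with about 17 N sideways.
- After some moves the reported tool height differed by several mm from where the tool settled, up to about 9 mm.

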